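# Hold the gear shaft up to the inspection camera

### The arm

A 6-joint arm with a two-finger parallel gripper is mounted at the origin on the work surface. World frame = base frame: x ahead of the robot, y to its left, z up, the work surface at z = 0. Lengths are in m, angles in rad, forces in N, time in s.
With the tool pointing down it reaches from about 0.35 to 0.775 m from the base axis. Payload 7.3 kg.
Tool frame: the origin (TCP) lies on the mounting face of the last link; the fingertips stand 178 mm ahead of it and the grasp point (between the pads) lies 159 mm ahead of it (robot.tcp_to_tips is the distance from the TCP to the fingertips, in m); z points along the fingers, y is the direction in which the jaws open and shut (so a half turn about z gives the same grasp; the last joint's range is limited). The gripper opens to 92 mm and grips with 3 to 60 N. Pads are 19 mm wide; open, the fingers measure 130 mm over their backs; the gripper's body (75 mm by 190 mm) begins 47 mm behind the grasp point.
Start: joints at [-1.401, 0.342, 1.524, -0, 1.275, -0.146], TCP at [0.163, -0.499, 0.405] pointing down, gripper open.
Joint ranges: [-2.53, 2.53], [-0.77, 2.02], [0.04, 2.7], [-1, 4.14], [0.28, 2.66], [-3.11, 3.11]. Speed limits (rad/s): [2.57, 2.57, 3.14, 3.14, 3.14, 3.14].

### API

Orientations are given as [roll, pitch, yaw] about the fixed x, y, z axes, in that order (R = Rz(yaw) Ry(pitch) Rx(roll)).
In Python, from cell import robot, viewer gives the robot as it stands.
- The arm moves only by the shell command python3 -m creep 'ROWS' [OPENING] [FORCE]. ROWS is JSON, a list that holds one entry, the list of rows, each a list of 6 numbers: the shift along the world's x, y, z in mm, then the turn, a rotation vector about the world's x, y, z in degrees. A call has 1 to 5 rows; each row shifts and turns the pose as measured when the row begins; what a row does not reach is not made up. A row lasts 1/12 s, in which the tool goes at most 41.7 mm and 7.16 degrees, less where a joint would pass 70% of its speed; a pose out of reach is approached as far as the arm can. A call with a gripper value outside its range is refused whole. OPENING is the closure, from -1 (fully open) to 1 (shut), set as the call begins (- or left out, the last holds). The fingers move at their own pace and stop on an object; FORCE is the grip in N (left out, the last holds). Time passes only in rows, so rows that do not move let the fingers close. It gives the time, the measured TCP pose, the force and the opening at its end, in the units of the state.
- robot.observe(): the state, without advancing time (a new reading comes with each control period).
- viewer.read_camera(name): name is "side" or "top" or "wrist"; returns the picture (400x640x3 uint8, blue, green, red); there is no depth.
- viewer.camera_model(name): a dict with "fx", "fy", "cx", "cy" (pixels), "pose" (4x4, takes a point from camera to world coordinates); the wrist camera has in their place "mount" (4x4, takes a point from camera to tool coordinates, whose origin is the TCP and whose axes are the flange's). Camera axes: x right, y up, looking along -z (the intrinsics and any distortion apply to the point x, -y, -z); pixel columns grow to the right and rows downward; lengths in m; the calibration is good to about 2 mm. A picture is of the moment at which its call begins: read the wrist's pose just before it. camera_model takes no time and is no camera call.
- robot.hand_in(): hands the job in, once; it reports no verdict.
The state is a dict: "time": time; "qpos": joint angles; "qvel": joint speeds; "joint_efforts": joint torques, N m; "tool_pos": TCP position; "tool_rot": TCP orientation; "contact_force": force on the tool from outside, world axes, zero at the start; "torque": the same for the moment, N m; "opening": finger opening in m.
Only numpy, scipy, OpenCV 4.12 (cv2) and the standard library are available. Lean on these libraries where they do the work, as an engineer would, in place of code of your own. Each camera call takes 0.05 s, during which the arm holds its last target. There are 200 camera calls.

### The job

Clear the setting rod from the socket in front of the inspection camera: lower it into the metal cup so that it stands there on the bottom, and do not just drop it in. Then take the shaft with the toothed gear out of the wooden cradle and hold it up in the air with the middle of the gear's face at the camera's focus point, 13 cm straight out from the lens, gear end first and squarely facing the lens. Finish still holding it there, and leave the other two shafts, the blower and the jar where they are.

Things in the scene. Friction and masses are not known exactly. Their poses are not given: they have to be found in the camera images.
- rod: setting rod: plain steel cylinder 14 mm diameter, 160 mm long, 0.19 kg, standing loosely upright in the socket (hole 15.6 mm wide, 25 mm deep). Origin: centre of its foot (foot has a 2 mm chamfer), z axis runs up the rod to its top. Its top stands at the focus point, so it is in the way. Must be drawn straight up out of the socket by at least 30 mm
- cup: round aluminium cup, fixed to the desk, 48 mm outside and 40 mm inside diameter, 80 mm high, on a 68 mm foot disc 4 mm thick. Origin: centre of its underside
- cup_in (a point): centre of the cup's inner floor, 5 mm above the desk; the rim is 75 mm above it
- cradle: dark wooden cradle, fixed: base 85 (x) x 200 (y) x 10 mm, two upright ribs along y at x = +-26 mm (8 mm thick, tops 42 mm above the desk) with notches at y = -75, 0 and 75 mm. In each pair of notches lies one shaft along the cradle's x axis, head overhanging at +x (away from the robot). 44 mm are free between the ribs for fingers. Origin: centre of the underside
- gear_shaft: steel shaft 12 mm diameter with an 18-tooth brass gear (40 mm wide, 8 mm thick) on its end, 120 mm long, 0.18 kg; lies level in one of the three notch pairs (which one varies), its axis 45.6 mm above the desk. Origin: on the axis, midway between the ribs, where to grip; x axis runs towards the gear: shaft x = -78 to 34 mm, gear 34 to 42 mm; centre of mass near x = 5 mm (grip firmly, or it swings in the fingers)
- gear_face (a point): centre of the gear's outer end face, on the gear shaft's axis 42 mm from its origin
- barrel_shaft: bystander: like the gear shaft, but its brass head is a slim smooth cylinder, 20 mm diameter and 26 mm long. Origin as for the gear shaft
- cone_shaft: bystander: like the gear shaft, but its brass head is a smooth cone, 22 mm wide narrowing to 6 mm over 30 mm. Origin as for the gear shaft
- station: camera stand, fixed. Origin: on the desk on the socket's axis (tube 32 mm outside, 35 mm high, hole floor at 10 mm), below the focus; x axis level, from socket to post. Base plate 300 x 130 x 10 mm from x = -50 to 250 mm; post 20 mm wide at x = 215 mm, 310 mm high, carries the camera head. Lift the rod with the fingers closing along the station's y, so the gripper clears the lens
- lens: inspection camera: lens with a 52 mm aluminium ring, white body behind. Origin: centre of the front glass, 113 mm in x from the station's origin, 235 mm above the desk; x axis is the optical axis pointing back INTO the camera: heading of the station's x, rising 30 degrees; y level. The camera looks down along -x. The presented shaft's x axis should run along this x axis
- focus (a point): focus point in mid-air: 130 mm in front of the lens on its optical axis, 170 mm above the desk, straight above the socket
- blower: bystander: red rubber bulb blower standing on its base, 56 mm wide, 100 mm high, light. Origin: centre of its underside
- jar: bystander: small amber jar with a lid, 52 mm wide, 55 mm high. Origin: centre of its underside

How it is judged:
On the way, in this order (a step that is already met when the one before it is completed fails the run):
1. the setting rod stands in the cup, let go and at rest, while the gear shaft is still in the cradle (horizontal distance between rod and cup_in below 0.018 m and height (world z) of rod below 0.02 m and angle between rod's own z axis and vertical below 0.42 rad and contact force between the fingers and rod below 0.05 N and linear speed of rod below 0.03 m/s and distance of gear_shaft from where it was at the start of the episode below 0.01 m), for 0.3 s.
2. the gear shaft is lifted clear of the cradle in the gripper (height (world z) of gear_shaft above 0.08 m and contact force between the fingers and gear_shaft above 0.5 N and contact force between gear_shaft and cradle below 0.05 N), for 0.2 s.
At the end, for the whole second after the job is handed in: The gripper holds the gear shaft still in the air, touching nothing else: gear face centre within 15 mm of the focus, axis within 11 degrees of the optical axis, gear end to the lens. The rod stands released and at rest on the cup bottom, leaning under 24 degrees (distance between gear_face and focus below 0.015 m and angle between the x axis of gear_shaft and the x axis of lens, either way round below 0.2 rad and x of gear_shaft in the frame of lens below -0.15 m and contact force between the fingers and gear_shaft above 0.5 N and contact force between gear_shaft and station below 0.05 N and contact force between gear_shaft and lens below 0.05 N and contact force between each of gear_shaft, the fingers and rod below 0.05 N and linear speed of each of gear_shaft, rod below 0.03 m/s and horizontal distance between rod and cup_in below 0.018 m and height (world z) of rod below 0.02 m and angle between rod's own z axis and vertical below 0.42 rad); the arm keeps its last pose, push and grip.
It fails at once if the setting rod is dropped (moves faster than 0.7 m/s with the fingers off it) (linear speed of rod above 0.7 m/s and contact force between the fingers and rod below 0.05 N).
It fails at once if the barrel-headed shaft is moved more than 20 mm (distance of barrel_shaft from where it was at the start of the episode above 0.02 m).
It fails at once if the cone-headed shaft is moved more than 20 mm (distance of cone_shaft from where it was at the start of the episode above 0.02 m).
It fails at once if the rubber blower is moved more than 30 mm or tipped over (distance of blower from where it was at the start of the episode above 0.03 m or angle between blower's own z axis and vertical above 0.5 rad).
It fails at once if the glass jar is moved more than 30 mm or tipped over (distance of jar from where it was at the start of the episode above 0.03 m or angle between jar's own z axis and vertical above 0.5 rad).
It also fails if it takes over 58 s, if anything falls off the work surface, if the arm or the gripper's body presses on something with over 40 N, if the wrist force passes 120 N, or if a joint passes its speed limit or range.

## Working session

There is one attempt and no reset: what is moved stays moved. The work goes in short steps, Python scripts to look and compute and a shell command to move; the robot and the scene stay as the last step left them, time stands still between calls to the robot, and variables do not carry over. Pictures are saved under pics/ and viewed, about 8 in all and at most 12, crops included, and the job is handed in when it is done.

```bash
ls; mkdir -p pics; python3 - <<'E'
from cell import robot, viewer
import cv2,numpy as np
s=robot.observe();print({k:np.round(v,3).tolist() for k,v in s.items()})
for n in("top","side"):
    m=viewer.camera_model(n);print(n,{k:(np.round(v,4).tolist() if not isinstance(v,(str,dict)) else v) for k,v in m.items()})
    cv2.imwrite(f"pics/{n}0.png",viewer.read_camera(n))
print(viewer.camera_model("wrist"))
E
```

```text
pics
{'time': 0.0, 'qpos': [-1.401, 0.343, 1.525, -0.0, 1.275, -0.146], 'qvel': [0.001, -0.002, -0.0, 0.001, 0.001, 0.001], 'joint_efforts': [-0.002, -43.124, -24.422, 0.072, 0.056, -0.0], 'tool_pos': [0.163, -0.499, 0.404], 'tool_rot': [-3.14, -0.0, 0.316], 'contact_force': [0.293, -0.547, 0.112], 'torque': [0.006, -0.016, 0.04], 'opening': 0.091}
top {'fx': 424.6406, 'fy': 424.6406, 'cx': 316.1088, 'cy': 189.4992, 'pose': [[0.0073, 0.9862, -0.1653, 0.4645], [-0.9999, 0.0089, 0.0087, -0.0336], [0.01, 0.1652, 0.9862, 1.0924], [0.0, 0.0, 0.0, 1.0]]}
side {'fx': 505.2024, 'fy': 505.2024, 'cx': 309.0791, 'cy': 205.7804, 'pose': [[-0.9739, 0.1449, -0.1749, 0.3597], [-0.227, -0.6453, 0.7294, 0.9591], [-0.0072, 0.7501, 0.6613, 1.0294], [0.0, 0.0, 0.0, 1.0]]}
{'fx': 359.6044864846596, 'fy': 359.6044864846596, 'cx': 317.2585580737483, 'cy': 199.64164560503846, 'mount': array([[ 4.21044185e-05,  9.66622230e-01,  2.56205897e-01,
         6.76018796e-02],
       [ 9.99999993e-01, -1.17840685e-05, -1.19878878e-04,
        -3.04869259e-04],
       [-1.12858441e-04,  2.56205900e-01, -9.66622224e-01,
         2.01045229e-02],
       [ 0.00000000e+00,  0.00000000e+00,  0.00000000e+00,
         1.00000000e+00]])}
```

View pics/top0.png

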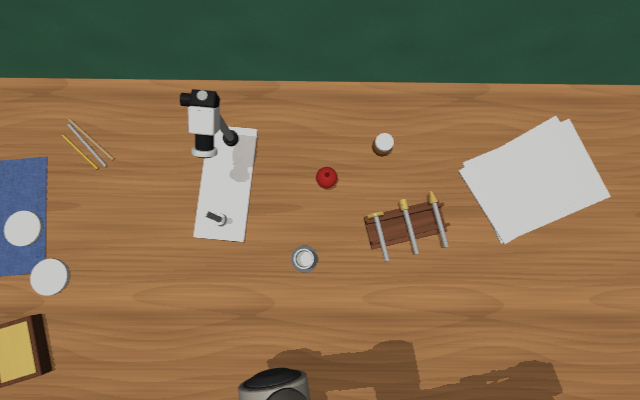

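View pics/side0.png

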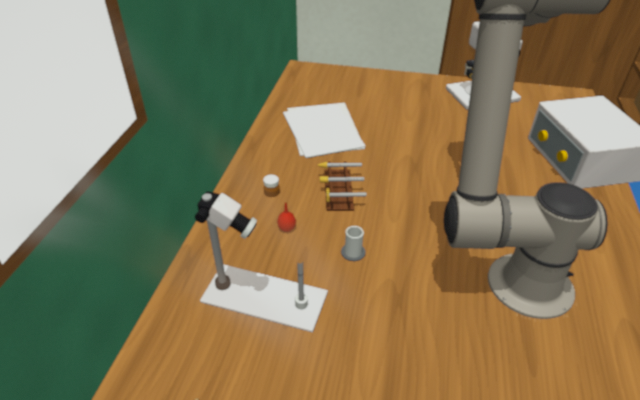

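The overview shows the station at top-view (225,185), with the cup at (304,259) and the blower at (326,177). The jar is at (384,144) and the cradle at (408,225), where the left shaft looks like the gear. I'll enlarge it to read exact pixels.

```bash
python3 - <<'E'
import cv2
a=cv2.imread("pics/top0.png")[85:275,185:460]
cv2.imwrite("pics/topc.png",cv2.resize(a,None,fx=2.9,fy=2.9,interpolation=cv2.INTER_CUBIC))
a=cv2.imread("pics/side0.png")[140:340,190:390]
cv2.imwrite("pics/sidec.png",cv2.resize(a,None,fx=3,fy=3,interpolation=cv2.INTER_CUBIC))
E
```

```text
(no output)
```

View pics/topc.png

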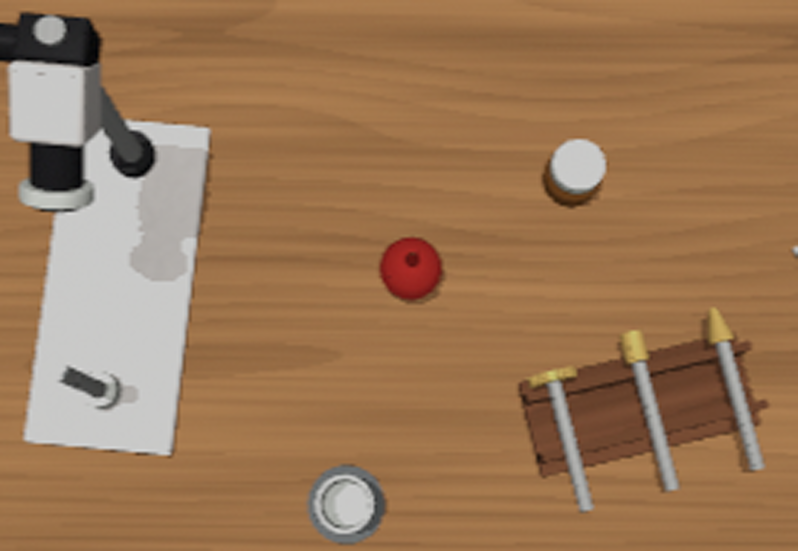

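View pics/sidec.png

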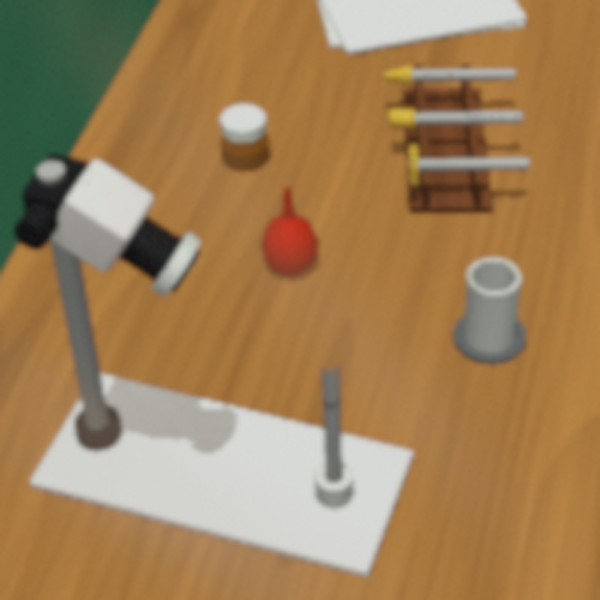

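Gear shaft is the left one (+y side). Crop pixels:

| View | Feature | Pixel |
|---|---|---|
| Top | Gear | (553,377) |
| Top | Butt end | (586,508) |
| Top | Cup rim | (346,503) |
| Top | Rod top | (68,376) |
| Top | Plate corners | (24,441), (172,455), (210,128) |
| Side | Rod top | (331,370) |
| Side | Cup rim | (494,276) |

```bash
cat > h.py <<'E'
from cell import robot, viewer
import numpy as np, cv2
from scipy.spatial.transform import Rotation as R
def ray(m,px,T=None):
    T=np.array(m["pose"]) if T is None else T
    d=np.array([(px[0]-m["cx"])/m["fx"],-(px[1]-m["cy"])/m["fy"],-1.])
    return T[:3,3],T[:3,:3]@d
def plane(o,d,z): return o+d*(z-o[2])/d[2]
def tri(*rs):
    A=0;b=0
    for o,d in rs:
        d=d/np.linalg.norm(d);P=np.eye(3)-np.outer(d,d);A=A+P;b=b+P@o
    return np.linalg.solve(A,b)
def wristT(s=None):
    s=s or robot.observe();T=np.eye(4);T[:3,:3]=R.from_euler('xyz',s["tool_rot"]).as_matrix();T[:3,3]=s["tool_pos"]
    return T@viewer.camera_model("wrist")["mount"]
def proj(m,T,p):
    c=T[:3,:3].T@(np.array(p)-T[:3,3]);return np.array([m["cx"]-m["fx"]*c[0]/c[2],m["cy"]+m["fy"]*c[1]/c[2]])
E
python3 - <<'E'
from h import *
np.set_printoptions(precision=4,suppress=True)
mt=viewer.camera_model("top");ms=viewer.camera_model("side")
t=lambda x,y:ray(mt,(x/2.9+184.7,y/2.9+84.7))
s=lambda x,y:ray(ms,(x/3+189.7,y/3+139.7))
for n,p,z in [("rodtop",(68,376),.17),("sock",(104,390),.035),("cup",(346,503),.08),("cupfoot",(346,503),.004),("gear",(553,377),.0456),("butt",(586,508),.0456),("barrelbutt",(670,488),.0456),("barrelend",(633,333),.0456),("A",(24,441),.01),("B",(172,455),.01),("C",(210,128),.01),("jar",(578,166),.055),("blow",(411,268),.05)]:print(n,plane(*t(*p),z))
for n,p,z in [("rodtop",(331,370),.17),("sock",(334,480),.035),("cup",(494,276),.08),("gear",(413,165),.0456),("butt",(529,163),.0456),("A",(368,574),.01),("C",(30,484),.01),("B",(413,452),.01),("D",(105,374),.01)]:print("S",n,plane(*s(*p),z))
print("tri rod",tri(t(68,376),s(331,370)),"cup",tri(t(346,503),s(494,276)),"lens",tri(t(56,195),s(180,265)))
A,B,C=[plane(*t(*p),.01)[:2] for p in((24,441),(172,455),(210,128))]
print(np.linalg.norm(A-B),np.linalg.norm(B-C),"yaw",np.degrees(np.arctan2(*(C-B)[::-1])),np.degrees(np.arctan2(*(A-B)[::-1])))
x=(C-B)/np.linalg.norm(C-B);print("station",(A+B)/2+.05*x)
E
```

```text
rodtop [0.5621 0.1927 0.17  ]
sock [0.5646 0.1944 0.035 ]
cup [ 0.4701 -0.0153  0.08  ]
cupfoot [ 0.4705 -0.0139  0.004 ]
gear [ 0.5779 -0.1902  0.0456]
butt [ 0.4676 -0.2163  0.0456]
barrelbutt [ 0.4848 -0.2875  0.0456]
barrelend [ 0.6165 -0.2598  0.0456]
A [0.5218 0.2675 0.01  ]
B [0.5107 0.1382 0.01  ]
C [0.8071 0.114  0.01  ]
jar [ 0.7618 -0.2136  0.055 ]
blow [ 0.6708 -0.0684  0.05  ]
S rodtop [0.5623 0.2079 0.17  ]
S sock [0.5627 0.2067 0.035 ]
S cup [ 0.4683 -0.0123  0.08  ]
S gear [ 0.5775 -0.1874  0.0456]
S butt [ 0.4642 -0.216   0.0456]
S A [0.5193 0.2723 0.01  ]
S C [0.8158 0.2483 0.01  ]
S B [0.5091 0.1438 0.01  ]
S D [0.7974 0.1177 0.01  ]
tri rod [0.5645 0.1962 0.1566] cup [ 0.4694 -0.0153  0.077 ] lens [0.6831 0.1905 0.2391]
0.12980942101488677 0.29739517674094057 yaw -4.652065173648102 85.08210280310708
station [0.5661 0.1988]
```

```bash
cat >> h.py <<'E'
def pose(g,yaw,tilt):
    "grasp point, heading deg of tool x, tilt deg (x raised) -> TCP, R"
    y,t=np.radians([yaw,tilt]);c,s=np.cos(y),np.sin(y)
    x=np.array([np.cos(t)*c,np.cos(t)*s,np.sin(t)]);z=np.array([np.sin(t)*c,np.sin(t)*s,-np.cos(t)])
    return np.array(g)-.159*z,np.c_[x,np.cross(z,x),z]
def plan(g,yaw,tilt):
    s=robot.observe();p,M=pose(g,yaw,tilt);R0=R.from_euler('xyz',s["tool_rot"])
    d=(p-s["tool_pos"])*1000;w=np.degrees((R.from_matrix(M)*R0.inv()).as_rotvec())
    print("t",round(s["time"],2),"d",np.round(d,1),"w",np.round(w,2),"rows",round(max(np.linalg.norm(d)/41.7,np.linalg.norm(w)/7.16),2),"F",np.round(s["contact_force"],1),"open",round(s["opening"],4))
E
python3 -c "
from h import *
plan((.565,.197,.27),-4.7,15)"
```

```text
t 0.1 d [360.9 699.3  19.4] w [  1.69 -14.99 -22.67] rows 18.88 F [ 0.1 -0.1 -0. ] open 0.0918
```

```bash

python3 -m creep '[[[18,35,1,0.08,-0.75,-1.13],[18,35,1,0.08,-0.75,-1.13],[18,35,1,0.08,-0.75,-1.13],[18,35,1,0.08,-0.75,-1.13],[18,35,1,0.08,-0.75,-1.13]]]' -1 20
python3 -m creep '[[[18,35,1,0.08,-0.75,-1.13],[18,35,1,0.08,-0.75,-1.13],[18,35,1,0.08,-0.75,-1.13],[18,35,1,0.08,-0.75,-1.13],[18,35,1,0.08,-0.75,-1.13]]]'
python3 -m creep '[[[18,35,1,0.08,-0.75,-1.13],[18,35,1,0.08,-0.75,-1.13],[18,35,1,0.08,-0.75,-1.13],[18,35,1,0.08,-0.75,-1.13],[18,35,1,0.08,-0.75,-1.13]]]'
python3 -c "
from h import *
plan((.565,.197,.27),-4.7,15)"
```

```text
time: 0.52
tool_pos: [0.2519, -0.323, 0.4054]
tool_rot: [3.137, -0.066, 0.203]
contact_force: [1.4, -0.4, -0.0]
opening: 0.0918
time: 0.93
tool_pos: [0.3429, -0.1385, 0.4097]
tool_rot: [3.136, -0.135, 0.096]
contact_force: [0.5, -0.4, -1.0]
opening: 0.0916
time: 1.35
tool_pos: [0.4337, 0.0471, 0.415]
tool_rot: [-3.141, -0.205, -0.01]
contact_force: [1.7, -0.6, 0.4]
opening: 0.0917
t 1.35 d [ 90.2 153.3   8.6] w [-0.18 -3.25 -4.15] rows 4.27 F [ 1.7 -0.6  0.4] open 0.0917
```

```bash

python3 -m creep '[[[18,30,2,0,-0.7,-0.9],[18,30,2,0,-0.7,-0.8],[18,30,2,0,-0.7,-0.8],[18,30,2,0,-0.7,-0.8],[15,28,1,0,-0.5,-0.8]]]'
python3 -m creep '[[[0,0,0,0,0,0]]]' >/dev/null
python3 -c "
from h import *
plan((.565,.197,.27),-4.7,15)
T=wristT();np.save('T1.npy',T);cv2.imwrite('pics/w1.png',viewer.read_camera('wrist'))
m=viewer.camera_model('wrist')
for z in (.17,.01,.035):print(z,proj(m,T,(.565,.197,z)))"
```

```text
time: 1.77
tool_pos: [0.5225, 0.2065, 0.4228]
tool_rot: [-3.138, -0.263, -0.082]
contact_force: [0.1, -1.3, -0.6]
opening: 0.0917
t 1.85 d [  0.1 -10.4   1.5] w [-0.3   0.17 -0.22] rows 0.25 F [-0.7 -1.   0.5] open 0.0915
0.17 [334.05006624 242.2722333 ]
0.01 [328.21513679 226.40450059]
0.035 [328.80748741 228.01536175]
```

View pics/w1.png

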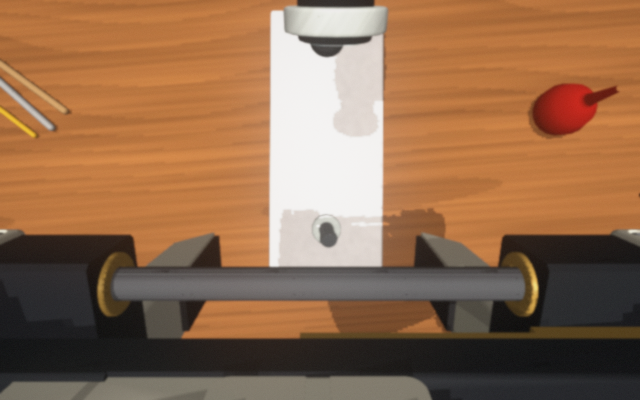

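The rod top is at (328,239), the socket at (326,229), and the plate edges at columns 270 and 383, so the heading matches.

```bash
python3 -c "
from h import *
T=np.load('T1.npy');m=viewer.camera_model('wrist')
r=plane(*ray(m,(328,239),T),.17);print(r,plane(*ray(m,(326,229),T),.035))
A,B,C,D=[plane(*ray(m,p,T),.01) for p in((270,265),(383,265),(270,100),(383,100))];print((A+B)/2,np.degrees(np.arctan2(*(C-A)[:2][::-1])),np.degrees(np.arctan2(*(D-B)[:2][::-1])),np.linalg.norm(A-B))
plan((.565,.200,.152),-4.7,15)"
```

```text
[0.56759664 0.20102139 0.17      ] [0.56418201 0.20008183 0.035     ]
[0.52128567 0.20244204 0.01      ] -4.434785060756712 -4.531376712635776 0.12887240139521358
t 1.9 d [   1.    -5.8 -116.2] w [-0.21  0.05 -0.25] rows 2.79 F [-0.3  0.5 -0.7] open 0.0916
```

```bash

python3 -m creep '[[[0,-2,-29,0,0,-0.1],[1,-2,-29,0,0,-0.1],[0,-2,-29,0,0,0],[0,-1,-29,0,0,0],[0,0,0,0,0,0]]]'
python3 -c "
from h import *
plan((.566,.199,.152),-4.7,15)"
```

```text
time: 2.32
tool_pos: [0.5216, 0.1997, 0.3027]
tool_rot: [-3.139, -0.263, -0.08]
contact_force: [-0.5, 1.0, -0.6]
opening: 0.092
t 2.32 d [3.4 2.7 2.9] w [-0.16  0.09 -0.14] rows 0.13 F [-0.5  1.  -0.6] open 0.092
```

```bash

python3 -m creep '[[[3,2.5,2,0,0,0],[0,0,0,0,0,0],[0,0,0,0,0,0]]]'
python3 -m creep '[[[0,0,0,0,0,0],[0,0,0,0,0,0],[0,0,0,0,0,0],[0,0,0,0,0,0],[0,0,0,0,0,0]]]' 1 25
python3 -m creep '[[[0,0,0,0,0,0],[0,0,0,0,0,0],[0,0,0,0,0,0],[0,0,0,0,0,0],[0,0,0,0,0,0]]]'
python3 -c "
from h import *
plan((.566,.199,.152),-4.7,15)"
```

```text
time: 2.57
tool_pos: [0.5249, 0.2007, 0.3069]
tool_rot: [-3.139, -0.262, -0.082]
contact_force: [0.5, -0.4, 0.0]
opening: 0.0917
time: 2.98
tool_pos: [0.5262, 0.2009, 0.3132]
tool_rot: [-3.136, -0.273, -0.083]
contact_force: [-0.4, 0.2, -0.8]
opening: 0.0631
time: 3.4
tool_pos: [0.5261, 0.2011, 0.3135]
tool_rot: [-3.136, -0.273, -0.083]
contact_force: [-0.7, 0.4, 0.3]
opening: 0.0293
t 3.4 d [-1.1  1.3 -7.9] w [-0.27  0.68 -0.06] rows 0.19 F [-0.7  0.4  0.3] open 0.0293
```

```bash

python3 -m creep '[[[-1,1,-6,0,0.5,0],[0,0,-2,0,0,0],[0,0,0,0,0,0],[0,0,0,0,0,0]]]'
python3 -m creep '[[[0,0,0,0,0,0],[0,0,0,0,0,0]]]'
python3 -c "
from h import *
plan((.566,.199,.152),-4.7,15)"
```

```text
time: 3.73
tool_pos: [0.5253, 0.2022, 0.305]
tool_rot: [-3.136, -0.265, -0.082]
contact_force: [-0.8, -0.1, 3.0]
opening: 0.0136
time: 3.9
tool_pos: [0.5253, 0.2022, 0.305]
tool_rot: [-3.136, -0.265, -0.082]
contact_force: [0.6, 0.0, 1.4]
opening: 0.0135
t 3.9 d [-0.3  0.1  0.6] w [-0.27  0.19 -0.07] rows 0.05 F [0.6 0.  1.4] open 0.0135
```

```bash

python3 -m creep '[[[0,0,10,0,0,0],[0,0,15,0,0,0],[0,0,15,0,0,0],[0,0,20,0,0,0],[0,0,20,0,0,0]]]' - 30
python3 -m creep '[[[0,0,20,0,0,0],[0,0,15,0,0,0],[0,0,5,0,0,0],[0,0,0,0,0,0],[0,0,0,0,0,0]]]'
python3 -c "
from h import *
plan((.472,-.0145,.26),-4.7,15)
plan((.566,.199,.26),-4.7,15)
"
```

```text
time: 4.32
tool_pos: [0.5237, 0.2019, 0.3831]
tool_rot: [-3.14, -0.251, -0.082]
contact_force: [0.9, 0.3, -1.3]
opening: 0.0131
time: 4.73
tool_pos: [0.5228, 0.2018, 0.4303]
tool_rot: [-3.138, -0.255, -0.082]
contact_force: [0.3, -0.4, -2.2]
opening: 0.0134
t 4.73 d [ -91.8 -212.9  -16.7] w [-0.24 -0.37 -0.06] rows 5.57 F [ 0.3 -0.4 -2.2] open 0.0134
t 4.73 d [  2.2   0.6 -16.7] w [-0.24 -0.37 -0.06] rows 0.4 F [ 0.3 -0.4 -2.2] open 0.0134
```

```bash

python3 -m creep '[[[-9,-20,0,0,0,0],[-15,-35,0,0,0,0],[-15,-35,0,0,0,0],[-15,-35,0,0,0,0],[-15,-35,0,0,0,0]]]'
python3 -m creep '[[[-14,-32,-2,0,0,0],[-7,-16,-2,0,0,0],[-2,-5,0,0,0,0],[0,0,0,0,0,0],[0,0,0,0,0,0]]]'
python3 -c "
from h import *
plan((.471,-.0145,.25),-4.7,15)
T=wristT();np.save('T2.npy',T);a=viewer.read_camera('wrist')
b=viewer.read_camera('side')[160:300,270:430]
b=cv2.resize(b,None,fx=3.7,fy=3.7,interpolation=cv2.INTER_CUBIC)
c=viewer.read_camera('top');cv2.imwrite('pics/t2.png',c)
cv2.imwrite('pics/w2.png',a);cv2.imwrite('pics/s2.png',b)
"
```

```text
time: 5.15
tool_pos: [0.4513, 0.0425, 0.4232]
tool_rot: [-3.137, -0.245, -0.072]
contact_force: [0.6, -1.3, -2.2]
opening: 0.0134
time: 5.57
tool_pos: [0.4229, -0.0169, 0.4142]
tool_rot: [-3.137, -0.234, -0.08]
contact_force: [-0.2, 0.0, -1.7]
opening: 0.0132
t 5.57 d [  7.1   5.8 -10.6] w [-0.36 -1.57 -0.19] rows 0.33 F [-0.2  0.  -1.7] open 0.0132
```

View pics/s2.png

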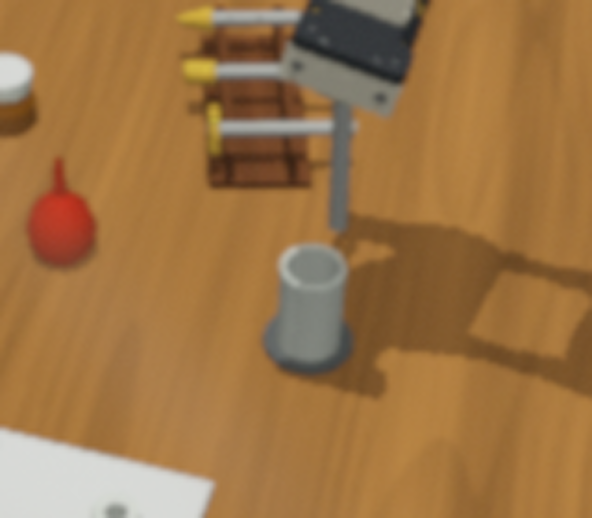

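View pics/w2.png

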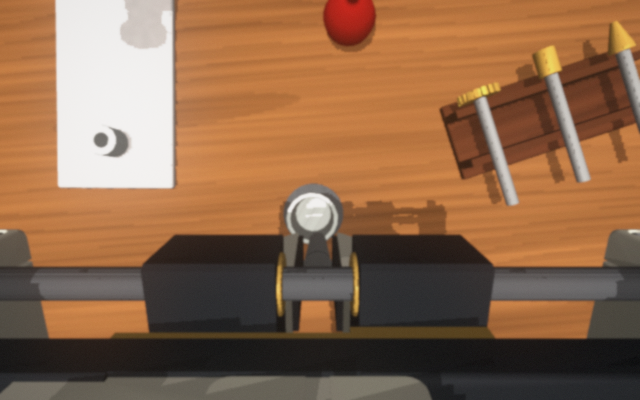

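Side view: the rod hangs nearly upright with its foot at crop (338,230), and the cup rim is centred at (313,267). Wrist view: cup rim (314,214), gear shaft butt (513,204) and gear (478,95).

```bash
python3 -c "
from h import *
np.set_printoptions(precision=4,suppress=True)
T=np.load('T2.npy');m=viewer.camera_model('wrist');ms=viewer.camera_model('side')
s=robot.observe();M=R.from_euler('xyz',s['tool_rot']).as_matrix();g=s['tool_pos']+.159*M[:,2];print('grasp',g)
w=lambda p:ray(m,p,T)
sd=lambda x,y:ray(ms,(x/3.7+269.6,y/3.7+159.6))
print('cup',plane(*w((314,214)),.08),plane(*sd(313,267),.08),tri(w((314,214)),sd(313,267)))
f=g+[0,0,-.141];q=lambda p:(proj(ms,np.array(ms['pose']),p)-[269.6,159.6])*3.7
for a in (0,-.02,-.141):print('exp side',q(g+[0,0,a]))
o,d=sd(338,230);print('foot ray at x=g',o+d*(g[0]-o[0])/d[0] if 0 else plane(o,d,f[2]),f)
A,B=plane(*w((513,204)),.0456),plane(*w((480,95)),.0456);print('shaft',A,B,np.degrees(np.arctan2(*(B-A)[:2][::-1])),np.linalg.norm(A-B))
print('rod foot px wrist',proj(m,T,f),proj(m,T,f+[.01,0,0]))
"
```

```text
grasp [ 0.4603 -0.0184  0.2598]
cup [ 0.472  -0.0166  0.08  ] [ 0.4688 -0.0119  0.08  ] [ 0.4705 -0.0167  0.0751]
exp side [341.2546  68.1508]
exp side [339.409   91.6184]
exp side [329.0247 223.6641]
foot ray at x=g [ 0.4531 -0.0132  0.1188] [ 0.4603 -0.0184  0.1188]
shaft [ 0.4641 -0.2178  0.0456] [ 0.5762 -0.1919  0.0456] 13.00026318939892 0.11505249159282033
rod foot px wrist [316.7017 231.2236] [315.733  218.9824]
```

```bash
python3 -c "
from h import *
plan((.4705,-.0165,.25),-4.7,15.6)"
```

```text
t 5.72 d [  4.5   3.1 -11.3] w [-0.39 -2.12 -0.33] rows 0.3 F [-0.1  0.5 -1.8] open 0.0131
```

```bash

python3 -m creep '[[[3,2,-2,-0.2,-1.2,-0.2],[2,1,0,-0.1,-0.8,-0.1],[0,0,0,0,0,0],[0,0,0,0,0,0],[0,0,0,0,0,0]]]'
python3 -c "
from h import *
plan((.4705,-.0165,.25),-4.7,15.6)
a=viewer.read_camera('side')[160:280,300:420]
b=viewer.read_camera('wrist')[150:290,230:400]
cv2.imwrite('pics/s3.png',np.hstack([cv2.resize(a,(400,400),interpolation=cv2.INTER_CUBIC),cv2.resize(b,(400,400*140//170),interpolation=cv2.INTER_CUBIC)[:400].repeat(1,0) if 0 else cv2.copyMakeBorder(cv2.resize(b,(400,329),interpolation=cv2.INTER_CUBIC),0,71,0,0,cv2.BORDER_CONSTANT)]))
s=robot.observe();M=R.from_euler('xyz',s['tool_rot']).as_matrix();g=s['tool_pos']+.159*M[:,2];print(g)
"
```

```text
time: 6.13
tool_pos: [0.4301, -0.0095, 0.4123]
tool_rot: [-3.14, -0.271, -0.075]
contact_force: [0.4, -0.4, -1.7]
opening: 0.0133
t 6.13 d [-2.2 -3.5 -9.2] w [-0.12 -0.07 -0.43] rows 0.24 F [ 0.4 -0.4 -1.7] open 0.0133
[ 0.47240605 -0.01256302  0.25913624]
```

View pics/s3.png

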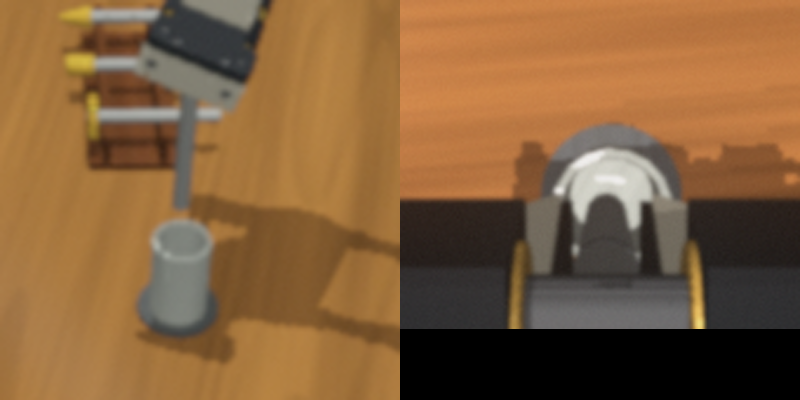

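The foot at (181,206) lines up with the rim at (181,242) in the side view. In the wrist view it's about 3 px left, roughly 3 mm too far in +y. I'll correct that and lower.

```bash

python3 -m creep '[[[-1,-3,-10,0,0,-0.3],[0,0,-12,0,0,0],[0,0,-12,0,0,0],[0,0,-10,0,0,0],[0,0,0,0,0,0]]]'
python3 -c "
from h import *
plan((.4715,-.016,.15),-4.7,15.6)"
```

```text
time: 6.65
tool_pos: [0.429, -0.0129, 0.3681]
tool_rot: [-3.14, -0.274, -0.081]
contact_force: [-1.1, 0.5, -2.2]
opening: 0.0134
t 6.65 d [ -0.1   0.4 -65. ] w [-0.07  0.09 -0.09] rows 1.56 F [-1.1  0.5 -2.2] open 0.0134
```

```bash

python3 -m creep '[[[0,0,-12,0,0,0],[0,0,-14,0,0,0],[0,0,-12,0,0,0],[0,0,-8,0,0,0],[0,0,0,0,0,0]]]'
python3 -c "
from h import *
plan((.4715,-.016,.15),-4.7,15.6)"
python3 -m creep '[[[0,0,-4,0,0,0],[0,0,-4,0,0,0],[0,0,-2,0,0,0],[0,0,0,0,0,0]]]'
python3 -c "
from h import *
plan((.4715,-.016,.15),-4.7,15.6)"
```

```text
time: 7.07
tool_pos: [0.4299, -0.0134, 0.323]
tool_rot: [-3.141, -0.278, -0.081]
contact_force: [-1.0, -0.3, -2.5]
opening: 0.0131
t 7.07 d [ -1.    0.9 -19.9] w [-0.02  0.31 -0.06] rows 0.48 F [-1.  -0.3 -2.5] open 0.0131
time: 7.4
tool_pos: [0.4308, -0.0137, 0.3141]
tool_rot: [-3.141, -0.281, -0.081]
contact_force: [-1.2, 0.2, -2.1]
opening: 0.0137
t 7.4 d [ -1.9   1.2 -11. ] w [ 0.02  0.49 -0.05] rows 0.27 F [-1.2  0.2 -2.1] open 0.0137
```

```bash

python3 -m creep '[[[-1,1,-4,0,0.3,0],[0,0,-4,0,0,0],[0,0,0,0,0,0]]]'
python3 -m creep '[[[0,0,-3,0,0,0],[0,0,-3,0,0,0],[0,0,0,0,0,0]]]'
python3 -c "
from h import *
plan((.4715,-.016,.15),-4.7,15.6)"
```

```text
time: 7.65
tool_pos: [0.43, -0.0126, 0.3063]
tool_rot: [3.141, -0.277, -0.081]
contact_force: [-0.5, 0.6, -2.3]
opening: 0.0134
time: 7.9
tool_pos: [0.43, -0.0126, 0.2997]
tool_rot: [3.141, -0.277, -0.081]
contact_force: [-0.6, 0.4, -1.3]
opening: 0.0133
t 7.9 d [-1.1  0.1  3.4] w [ 0.05  0.28 -0.06] rows 0.09 F [-0.6  0.4 -1.3] open 0.0133
```

```bash

python3 -m creep '[[[0,0,-2,0,0,0],[0,0,-1,0,0,0],[0,0,0,0,0,0]]]'
python3 -m creep '[[[0,0,-2,0,0,0],[0,0,0,0,0,0]]]'
python3 -m creep '[[[0,0,-2,0,0,0],[0,0,0,0,0,0]]]'
```

```text
time: 8.15
tool_pos: [0.4316, -0.0128, 0.2993]
tool_rot: [3.14, -0.286, -0.081]
contact_force: [0.4, -0.4, -2.9]
opening: 0.0131
time: 8.32
tool_pos: [0.4327, -0.013, 0.299]
tool_rot: [3.14, -0.292, -0.081]
contact_force: [-0.6, -0.4, -2.3]
opening: 0.0134
time: 8.48
tool_pos: [0.4338, -0.0133, 0.2986]
tool_rot: [3.139, -0.298, -0.081]
contact_force: [-1.2, -0.6, -2.6]
opening: 0.013
```

```bash
python3 -c "
from h import *
s=robot.observe();print(np.round(s['qpos'],3))
plan((.4715,-.016,.146),-4.7,15.6);plan((.4715,-.016,.146),-4.7,0)"
```

```text
[-0.22   0.251  2.022  0.07   0.574  1.379]
t 8.48 d [-4.9  0.8  0.6] w [ 0.27  1.45 -0.03] rows 0.21 F [-1.2 -0.6 -2.6] open 0.013
t 8.48 d [37.7 -2.7  6.4] w [ 1.55 17.   -0.06] rows 2.38 F [-1.2 -0.6 -2.6] open 0.013
```

```bash

python3 -m creep '[[[-4,1,0,0.2,1.4,0],[0,0,0,0,0,0],[0,0,0,0,0,0]]]' - 5
python3 -c "
from h import *
plan((.4715,-.016,.146),-4.7,15.6);s=robot.observe();print(s['contact_force'],s['torque'],s['joint_efforts'])
a=viewer.read_camera('side')[160:280,300:420]
cv2.imwrite('pics/s4.png',cv2.resize(a,(480,480),interpolation=cv2.INTER_CUBIC))"
```

```text
time: 8.73
tool_pos: [0.4305, -0.0125, 0.2989]
tool_rot: [3.14, -0.276, -0.081]
contact_force: [-0.5, -0.6, 0.9]
opening: 0.0137
t 8.73 d [-1.6  0.   0.2] w [ 0.13  0.21 -0.04] rows 0.04 F [-0.5 -0.6  0.9] open 0.0137
[-0.45351403 -0.6424473   0.9416514 ] [-0.04120259  0.21227748  0.00429809] [ 1.24282907e-01 -3.31818151e+01 -1.96878934e+01  2.20070626e-01
 -1.36731260e+00  3.14003380e-02]
```

View pics/s4.png

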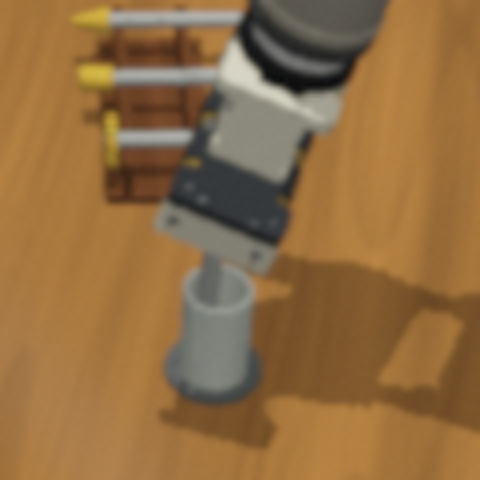

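The rod is down in the cup, at crop (212,290), and the measured weight has gone, so it's resting on the floor. Releasing.

```bash

python3 -m creep '[[[0,0,0,0,0,0],[0,0,0,0,0,0],[0,0,0,0,0,0],[0,0,0,0,0,0],[0,0,0,0,0,0]]]' -1
python3 -m creep '[[[0,0,0,0,0,0],[0,0,0,0,0,0],[0,0,0,0,0,0],[0,0,0,0,0,0],[0,0,0,0,0,0]]]'
python3 -m creep '[[[-2,0,8,0,0,0],[-3,0,12,0,0,0],[-4,0,14,0,0,0],[-4,0,16,0,0,0],[-4,0,16,0,0,0]]]'
python3 -m creep '[[[-4,0,16,0,0,0],[-4,0,16,0,0,0],[-2,0,10,0,0,0],[0,0,0,0,0,0],[0,0,0,0,0,0]]]'
python3 -c "
from h import *
plan((.471,-.016,.25),-4.7,15)
T=wristT();np.save('T3.npy',T);a=viewer.read_camera('wrist')
b=viewer.read_camera('side')[160:280,300:420]
cv2.imwrite('pics/w5.png',np.vstack([a[:240],cv2.copyMakeBorder(np.hstack([cv2.resize(b,(300,300),interpolation=cv2.INTER_CUBIC),cv2.resize(a[150:270,250:390],(340,300),interpolation=cv2.INTER_CUBIC)]),0,0,0,0,0)]))
"
```

```text
time: 9.2
tool_pos: [0.4305, -0.0125, 0.2982]
tool_rot: [3.14, -0.276, -0.081]
contact_force: [-0.5, -0.2, 0.2]
opening: 0.0426
time: 9.62
tool_pos: [0.4306, -0.0125, 0.298]
tool_rot: [3.14, -0.276, -0.081]
contact_force: [-0.2, 0.3, 0.3]
opening: 0.0758
time: 10.03
tool_pos: [0.4118, -0.0123, 0.3651]
tool_rot: [3.141, -0.268, -0.081]
contact_force: [-0.5, -0.5, -0.4]
opening: 0.0918
time: 10.45
tool_pos: [0.3997, -0.0121, 0.4152]
tool_rot: [3.139, -0.277, -0.081]
contact_force: [-0.3, 0.0, -0.5]
opening: 0.0921
t 10.45 d [ 30.3  -0.6 -11.6] w [ 0.19  0.86 -0.02] rows 0.78 F [-0.3  0.  -0.5] open 0.0921
```

View pics/w5.png

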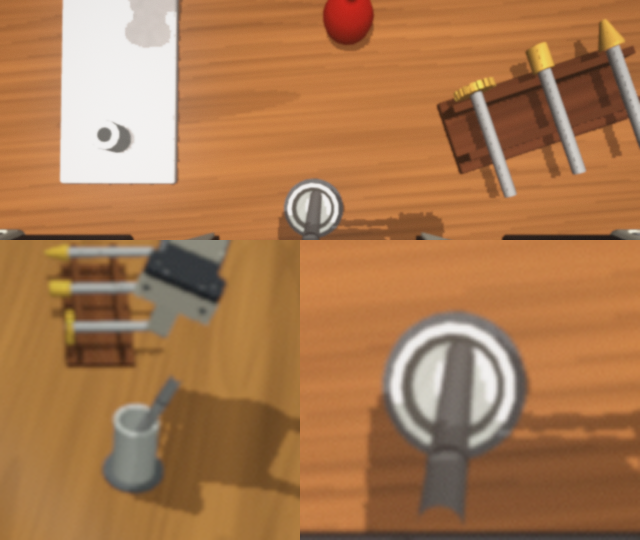

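The rod stands in the cup leaning about 19° towards the robot (cup (315,207)), which is within limits. The gear shaft is still in place, butt at (510,195) and gear at (477,88). Measuring it and planning the hover.

```bash
python3 -c "
from h import *
np.set_printoptions(precision=4,suppress=True)
T=np.load('T3.npy');m=viewer.camera_model('wrist')
A,B=plane(*ray(m,(510,195),T),.0456),plane(*ray(m,(479,95),T),.0456);print(A,B,np.degrees(np.arctan2(*(B-A)[:2][::-1])),A[:2]+.078*((B-A)/np.linalg.norm(B-A))[:2])
plan((.541,-.199,.18),13,0)"
```

```text
[ 0.465  -0.2171  0.0456] [ 0.5705 -0.1946  0.0456] 12.057866156258509 [ 0.5413 -0.2008]
t 10.55 d [ 141.2 -186.9  -75.4] w [-1.05 15.81 17.55] rows 5.9 F [-0.3  0.2  0. ] open 0.0918
```

```bash

python3 -m creep '[[[12,-18,0,-0.1,1.5,1.7],[20,-27,-6,-0.15,2.2,2.5],[20,-27,-10,-0.15,2.2,2.5],[20,-27,-10,-0.15,2.2,2.5],[20,-27,-12,-0.15,2.2,2.5]]]' 0 60
python3 -m creep '[[[20,-27,-12,-0.15,2.2,2.5],[18,-24,-12,-0.1,2.0,2.2],[8,-10,-8,0,0.8,0.8],[0,0,0,0,0,0],[0,0,0,0,0,0]]]'
python3 -c "
from h import *
plan((.541,-.2,.18),13,0)
T=wristT();np.save('T4.npy',T);cv2.imwrite('pics/w6.png',viewer.read_camera('wrist'))
m=viewer.camera_model('wrist');print(proj(m,T,(.541,-.2,.0456)))"
```

```text
time: 10.97
tool_pos: [0.4914, -0.1383, 0.3739]
tool_rot: [3.136, -0.088, 0.14]
contact_force: [0.6, -0.6, 0.1]
opening: 0.0631
time: 11.38
tool_pos: [0.5413, -0.2079, 0.3291]
tool_rot: [-3.125, 0.015, 0.237]
contact_force: [0.9, 1.0, 0.1]
opening: 0.0462
t 11.38 d [-0.3  7.9  9.9] w [-0.74 -1.06 -0.59] rows 0.31 F [0.9 1.  0.1] open 0.0462
[313.48396801 189.30616133]
```

View pics/w6.png

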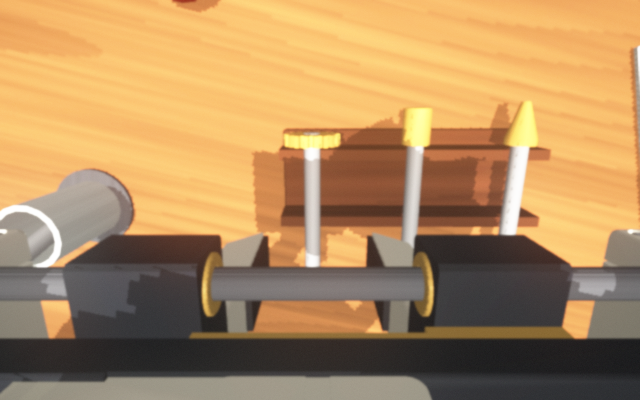

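The gear shaft lies along column 312–313. The far rib's inner edge is at about row 152, the near rib at about 207–222, and the gear spans rows 129–149. Comparing these with the predicted pixels.

```bash
python3 -c "
from h import *
T=np.load('T4.npy');m=viewer.camera_model('wrist')
y=np.radians(13);e=np.array([np.cos(y),np.sin(y),0])
o=np.array([.541,-.2,0])
for n,a,z in [('far in',.022,.042),('far out',.030,.042),('near in',-.022,.042),('near out',-.03,.042),('near in bot',-.022,.01),('far in bot',.022,.01),('geartop back',.034,.0656),('geartop front',.042,.0656),('axis',.034,.0456),('axis',-.05,.0456),('butt',-.078,.0456)]:print(n,proj(m,T,o+e*a+[0,0,z]).round(1))
a=cv2.imread('pics/w6.png')[120:235,270:400];cv2.imwrite('pics/w6c.png',cv2.resize(a,None,fx=5,fy=5,interpolation=cv2.INTER_CUBIC))
g=cv2.cvtColor(a,cv2.COLOR_BGR2GRAY);print(list(zip(range(120,235),g[:,80:115].mean(1).astype(int))))
"
```

```text
far in [313.8 159.5]
far out [313.9 148.7]
near in [313.4 215.6]
near out [313.3 225.3]
near in bot [314.4 204. ]
far in bot [314.8 153.2]
geartop back [313.1 147.5]
geartop front [313.1 135.5]
axis [313.8 143.9]
axis [313.  250.8]
butt [312.8 282.7]
[(120, np.int64(201)), (121, np.int64(197)), (122, np.int64(193)), (123, np.int64(190)), (124, np.int64(186)), (125, np.int64(182)), (126, np.int64(177)), (127, np.int64(162)), (128, np.int64(132)), (129, np.int64(106)), (130, np.int64(103)), (131, np.int64(106)), (132, np.int64(107)), (133, np.int64(105)), (134, np.int64(103)), (135, np.int64(102)), (136, np.int64(101)), (137, np.int64(101)), (138, np.int64(100)), (139, np.int64(100)), (140, np.int64(100)), (141, np.int64(101)), (142, np.int64(101)), (143, np.int64(98)), (144, np.int64(89)), (145, np.int64(79)), (146, np.int64(74)), (147, np.int64(73)), (148, np.int64(75)), (149, np.int64(83)), (150, np.int64(94)), (151, np.int64(100)), (152, np.int64(101)), (153, np.int64(101)), (154, np.int64(101)), (155, np.int64(101)), (156, np.int64(100)), (157, np.int64(100)), (158, np.int64(100))
[... 908 characters left out ...]
202, np.int64(94)), (203, np.int64(91)), (204, np.int64(85)), (205, np.int64(72)), (206, np.int64(62)), (207, np.int64(59)), (208, np.int64(60)), (209, np.int64(60)), (210, np.int64(60)), (211, np.int64(59)), (212, np.int64(59)), (213, np.int64(59)), (214, np.int64(60)), (215, np.int64(64)), (216, np.int64(72)), (217, np.int64(84)), (218, np.int64(91)), (219, np.int64(92)), (220, np.int64(92)), (221, np.int64(92)), (222, np.int64(92)), (223, np.int64(92)), (224, np.int64(93)), (225, np.int64(99)), (226, np.int64(117)), (227, np.int64(140)), (228, np.int64(153)), (229, np.int64(156)), (230, np.int64(159)), (231, np.int64(162)), (232, np.int64(164)), (233, np.int64(166)), (234, np.int64(168))]
```

Prediction and picture agree within 1 px (the near rib's inner face is at rows 205–216 against a predicted 204–215.6). Correcting and descending.

```bash

python3 -m creep '[[[0,5,5,-0.5,-0.7,-0.4],[0,3,0,-0.2,-0.3,0],[0,0,-10,0,0,0],[0,0,0,0,0,0]]]'
python3 -c "
from h import *
plan((.541,-.2,.0456),13.2,0)"
```

```text
time: 11.77
tool_pos: [0.5396, -0.1954, 0.3261]
tool_rot: [3.14, -0.003, 0.231]
contact_force: [-0.8, 0.0, -0.1]
opening: 0.0457
t 11.77 d [   1.4   -4.6 -121.5] w [ 0.04  0.19 -0.04] rows 2.91 F [-0.8  0.  -0.1] open 0.0457
```

```bash

python3 -m creep '[[[1,-4,-15,0,0,0],[0,-1,-15,0,0,0],[0,0,-15,0,0,0],[0,0,-10,0,0,0],[0,0,0,0,0,0]]]'
python3 -c "
from h import *
plan((.541,-.2,.0456),13.2,0)"
```

```text
time: 12.18
tool_pos: [0.5399, -0.1975, 0.2725]
tool_rot: [3.136, -0.009, 0.235]
contact_force: [-0.7, 0.1, -1.0]
opening: 0.0465
t 12.18 d [  1.1  -2.5 -67.9] w [ 0.21  0.57 -0.24] rows 1.63 F [-0.7  0.1 -1. ] open 0.0465
```

```bash

python3 -m creep '[[[1,-3,-15,0.2,0.5,-0.2],[0,0,-15,0,0,0],[0,0,-15,0,0,0],[0,0,-10,0,0,0],[0,0,0,0,0,0]]]'
python3 -c "
from h import *
plan((.541,-.2,.0456),13.2,0)"
```

```text
time: 12.6
tool_pos: [0.5416, -0.1998, 0.2194]
tool_rot: [3.137, -0.006, 0.232]
contact_force: [-0.2, 1.0, -0.8]
opening: 0.0457
t 12.6 d [ -0.6  -0.2 -14.8] w [ 0.16  0.37 -0.11] rows 0.36 F [-0.2  1.  -0.8] open 0.0457
```

```bash

python3 -m creep '[[[0,0,-8,0.1,0.3,0],[0,0,-5,0,0,0],[0,0,-1,0,0,0],[0,0,0,0,0,0]]]'
python3 -c "
from h import *
plan((.541,-.2,.0456),13.2,0)"
python3 -m creep '[[[0,0,0,0,0,0],[0,0,0,0,0,0],[0,0,0,0,0,0],[0,0,0,0,0,0],[0,0,0,0,0,0]]]' 1 50
python3 -m creep '[[[0,0,0,0,0,0],[0,0,0,0,0,0],[0,0,0,0,0,0]]]'
python3 -c "
from h import *
plan((.541,-.2,.0456),13.2,0)"
```

```text
time: 12.93
tool_pos: [0.5424, -0.1998, 0.2065]
tool_rot: [3.138, -0.003, 0.233]
contact_force: [-0.6, -0.8, -0.4]
opening: 0.0462
t 12.93 d [-1.4 -0.2 -1.9] w [ 0.14  0.21 -0.13] rows 0.06 F [-0.6 -0.8 -0.4] open 0.0462
time: 13.35
tool_pos: [0.5429, -0.2001, 0.2083]
tool_rot: [3.136, -0.005, 0.233]
contact_force: [-0.1, 0.1, -0.9]
opening: 0.0172
time: 13.6
tool_pos: [0.5426, -0.1983, 0.2082]
tool_rot: [3.14, -0.004, 0.232]
contact_force: [-0.2, -1.0, -1.5]
opening: 0.0105
t 13.6 d [-1.6 -1.7 -3.6] w [ 0.    0.26 -0.12] rows 0.1 F [-0.2 -1.  -1.5] open 0.0105
```

```bash

python3 -m creep '[[[0,0,6,0,0,0],[0,0,10,0,0,0],[0,0,12,0,0,0],[0,0,15,0,0,0],[0,0,15,0,0,0]]]' - 60
python3 -m creep '[[[0,0,20,0,0,0],[0,0,25,0,0,0],[0,0,25,0,0,0],[0,0,25,0,0,0],[0,0,20,0,0,0]]]'
python3 -m creep '[[[0,0,15,0,0,0],[0,0,5,0,0,0],[0,0,0,0,0,0],[0,0,0,0,0,0]]]'
python3 -c "
from h import *
plan((.541,-.2,.24),13.2,0)
b=viewer.read_camera('side')[100:250,260:420]
a=viewer.read_camera('wrist')
cv2.imwrite('pics/w7.png',cv2.resize(a,None,fx=.8,fy=.8))
cv2.imwrite('pics/s7.png',cv2.resize(b,None,fx=3,fy=3,interpolation=cv2.INTER_CUBIC))
f=np.array([.566,.199,.17]);y=np.radians(-4.6);ax=np.array([np.cos(np.pi/6)*np.cos(y),np.cos(np.pi/6)*np.sin(y),.5])
print(f-.042*ax);plan(f-.16*ax,-4.6,30)
"
```

```text
time: 14.02
tool_pos: [0.5412, -0.1984, 0.2666]
tool_rot: [-3.138, 0.002, 0.232]
contact_force: [-0.4, -0.2, -1.0]
opening: 0.0102
time: 14.43
tool_pos: [0.5393, -0.1984, 0.3892]
tool_rot: [-3.137, 0.005, 0.231]
contact_force: [0.2, -0.6, -2.5]
opening: 0.0101
time: 14.77
tool_pos: [0.5385, -0.1986, 0.4182]
tool_rot: [3.138, -0.004, 0.23]
contact_force: [-1.0, -0.3, -2.5]
opening: 0.0106
t 14.77 d [  2.5  -1.4 -19.2] w [ 0.17  0.28 -0.  ] rows 0.47 F [-1.  -0.3 -2.5] open 0.0106
[0.5297441  0.20191708 0.149     ]
t 14.87 d [-189.9  415.1 -189.5] w [  2.4  -29.87 -17.36] rows 11.85 F [-0.5 -0.2 -1.3] open 0.0103
```

```bash

python3 -m creep '[[[-6,20,1,0.2,-2,-1],[-10,35,1,0.2,-2.5,-1.5],[-10,35,1,0.2,-2.5,-1.5],[-10,35,1,0.2,-2.5,-1.5],[-10,35,1,0.2,-2.5,-1.5]]]'
python3 -m creep '[[[-10,35,0,0.2,-2.5,-1.5],[-10,35,0,0.2,-2.5,-1.5],[-10,35,0,0.2,-2.5,-1.5],[-10,35,0,0.2,-2.5,-1.5],[-10,35,0,0.2,-2.5,-1.5]]]'
python3 -c "
from h import *
plan((.50,.204,.24),-4.6,30)"
```

```text
time: 15.28
tool_pos: [0.4913, -0.0401, 0.4133]
tool_rot: [3.127, -0.207, 0.094]
contact_force: [0.9, 0.2, -2.5]
opening: 0.0102
time: 15.7
tool_pos: [0.4355, 0.1417, 0.4071]
tool_rot: [-3.137, -0.423, -0.053]
contact_force: [1.0, -0.1, -2.5]
opening: 0.0103
t 15.7 d [-14.7  68.7 -29.4] w [-0.63 -5.72 -1.68] rows 1.83 F [ 1.  -0.1 -2.5] open 0.0103
```

```bash
cat >> h.py <<'E'
f=np.array([.566,.199,.17]);_,MF=pose(f,-4.6,30)
G=f-.041*MF[:,0]-.0033*MF[:,2]
E
python3 -m creep '[[[-5,20,-8,-0.2,-1.8,-0.5],[-5,20,-8,-0.2,-1.8,-0.5],[-3,15,-8,-0.1,-1.2,-0.4],[-2,8,-5,-0.1,-0.7,-0.2],[0,0,0,0,0,0]]]'
python3 -c "
from h import *
plan((.50,.204,.24),-4.6,30);plan(G,-4.6,30)"
```

```text
time: 16.12
tool_pos: [0.4138, 0.2135, 0.3714]
tool_rot: [3.141, -0.515, -0.07]
contact_force: [-0.2, -0.5, -1.1]
opening: 0.0102
t 16.12 d [ 7.  -3.1  6.3] w [-0.01 -0.48 -0.55] rows 0.24 F [-0.2 -0.5 -1.1] open 0.0102
t 16.12 d [ 35.9  -5.1 -81.4] w [-0.01 -0.48 -0.55] rows 2.14 F [-0.2 -0.5 -1.1] open 0.0102
```

```bash

python3 -m creep '[[[6,-2,-14,0,-0.2,-0.3],[8,-2,-18,0,-0.2,-0.2],[8,-1,-18,0,0,0],[7,0,-14,0,0,0],[4,0,-6,0,0,0]]]'
python3 -m creep '[[[0,0,0,0,0,0],[0,0,0,0,0,0],[0,0,0,0,0,0]]]'
python3 -c "
from h import *
plan(G,-4.6,30)"
```

```text
time: 16.53
tool_pos: [0.4465, 0.2072, 0.2973]
tool_rot: [3.139, -0.515, -0.076]
contact_force: [0.0, -0.6, -1.4]
opening: 0.0102
time: 16.78
tool_pos: [0.447, 0.2056, 0.2955]
tool_rot: [3.135, -0.51, -0.077]
contact_force: [0.4, 0.6, -1.5]
opening: 0.0103
t 16.78 d [ 2.7  2.8 -5.4] w [ 0.25 -0.81 -0.04] rows 0.16 F [ 0.4  0.6 -1.5] open 0.0103
```

```bash

python3 -m creep '[[[2,2,-4,0.2,-0.6,0],[1,1,-1,0,-0.2,0],[0,0,0,0,0,0],[0,0,0,0,0,0],[0,0,0,0,0,0]]]'
python3 -m creep '[[[0,0,0,0,0,0],[0,0,0,0,0,0],[0,0,0,0,0,0],[0,0,0,0,0,0],[0,0,0,0,0,0]]]'
python3 -c "
from h import *
plan(G,-4.6,30)
a=viewer.read_camera('side')[190:320,200:380];b=viewer.read_camera('top')[140:260,190:330];c=viewer.read_camera('wrist')[0:240,120:520]
cv2.imwrite('pics/fin.png',np.vstack([np.hstack([cv2.resize(a,(450,325),interpolation=cv2.INTER_CUBIC),cv2.resize(b,(350,300),interpolation=cv2.INTER_CUBIC).copy() if 0 else cv2.copyMakeBorder(cv2.resize(b,(350,300),interpolation=cv2.INTER_CUBIC),0,25,0,0,0)]),cv2.copyMakeBorder(c,0,0,200,200,0)]))
for n,A,o,k in(('side',450/180,(200,190),0),('top',2.5,(190,140),450)):
    m=viewer.camera_model(n);T=np.array(m['pose'])
    q=lambda p:((proj(m,T,p)-o)*A+[k,0]).round(1)
    print(n,'face',q(f),'orig',q(f-.042*MF[:,0]),'butt',q(f-.12*MF[:,0]))
m=viewer.camera_model('wrist');T=wristT();q=lambda p:(proj(m,T,p)+[80,325]).round(1)
print('wrist',q(f),q(f+.02*MF[:,2]),q(f-.02*MF[:,2]),'lens',q(f+.13*MF[:,0]))
"
```

```text
time: 17.2
tool_pos: [0.4499, 0.2086, 0.2942]
tool_rot: [-3.141, -0.529, -0.08]
contact_force: [-0.0, 0.3, -2.3]
opening: 0.0103
time: 17.62
tool_pos: [0.4497, 0.2086, 0.2953]
tool_rot: [-3.14, -0.53, -0.08]
contact_force: [-0.8, -1.2, -2.5]
opening: 0.0101
t 17.62 d [ 0.  -0.3 -5.2] w [-0.04  0.37 -0.06] rows 0.13 F [-0.8 -1.2 -2.5] open 0.0101
side face [248.5 174.8] orig [286.4 199. ] butt [355.7 243.4]
top face [488.4 181.4] orig [488.9 224.8] butt [489.8 301.9]
wrist [398.3 504.2] [398.3 496. ] [398.4 514.9] lens [398.8 114.2]
```

View pics/fin.png

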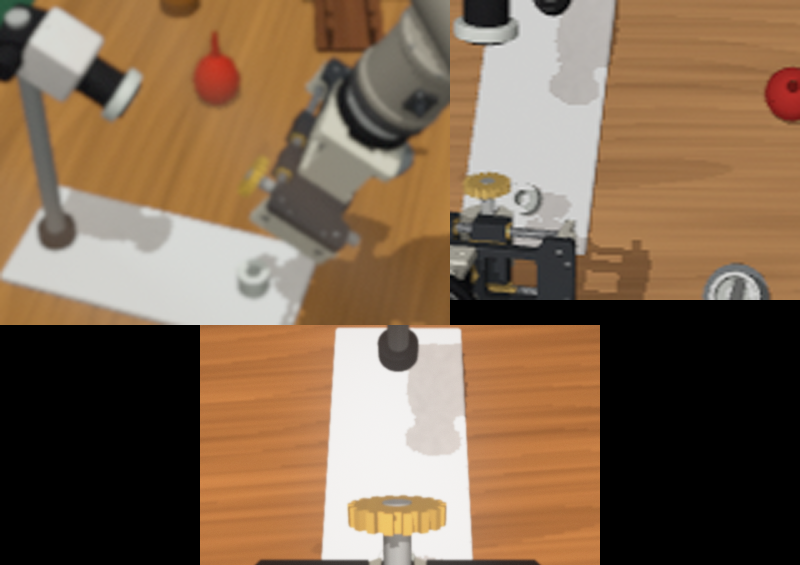

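The gear hub shows at (397,503) in the wrist view (predicted (398,504)) and the face at about (251,173) in the side view (predicted (248,175)), with the lens ahead and free. The rod is in the cup, top view (738,290). The last correction is 5 mm down.

```bash

python3 -m creep '[[[0,0,-4,0,0.2,0],[0,0,-2,0,0,0],[0,0,0,0,0,0],[0,0,0,0,0,0],[0,0,0,0,0,0]]]'
python3 -m creep '[[[0,0,0,0,0,0],[0,0,0,0,0,0],[0,0,0,0,0,0],[0,0,0,0,0,0],[0,0,0,0,0,0]]]'
python3 -c "
from h import *
plan(G,-4.6,30)"
```

```text
time: 18.18
tool_pos: [0.4497, 0.2086, 0.2881]
tool_rot: [-3.141, -0.525, -0.08]
contact_force: [0.2, -0.0, -2.1]
opening: 0.0105
time: 18.6
tool_pos: [0.4497, 0.2086, 0.2882]
tool_rot: [-3.141, -0.525, -0.08]
contact_force: [0.7, -0.6, -1.7]
opening: 0.0104
t 18.6 d [ 0.  -0.2  1.8] w [-0.03  0.11 -0.05] rows 0.04 F [ 0.7 -0.6 -1.7] open 0.0104
```

Within 2 mm, still and gripped, so I'm handing in.

```bash
python3 -c "
from h import *
print(robot.hand_in());plan(G,-4.6,30)"
```

```text
the job is handed in; nothing more can be done
None
the job is handed in; nothing more can be done
```

The job is handed in. The setting rod stands in the cup, and the arm is holding the gear shaft with the gear's face at the focus point. No verdict was reported.

- **Rod:** I drew it straight up out of the socket, lowered it into the cup until the measured weight went to zero, then let go. It leans roughly 19° against the rim, towards the robot. That angle is an estimate from the cup's geometry and the pictures, and the limit is 24°.
- **Gear shaft:** I gripped it between the ribs at 60 N, lifted it out and carried it to the focus. By the robot's own readings, the last check put the grip within 2 mm and about 0.1° of the target, at rest with about 2 N of weight on it.
- **Picture check:** in the last wrist picture, taken before a final 5–7 mm move down, the gear hub was within 1–2 px of the predicted focus. I took no picture after that move.
- **Disagreements:** the side camera read positions about 5 mm off in y compared with the arm and wrist camera, so I used the wrist values.
- **Not measured:** I did not check the shaft's angle in the fingers on its own. It looked square in the pictures.
- **Bystanders:** I never touched the blower, the jar or the other two shafts, but I did not re-measure where they are at the end. The run took 18.6 s of the 58 s allowed.

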